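Walk a die block round to the fence

TASK

The heavy aluminium die block stands end-on to the steel fence on the bench. Push its corners with the fingertips, one corner and then another, to walk it round on the bench without lifting or tipping it, until one of its long sides faces the fence; then push it up so that this long side lies flat against the fence, backed by the fence over its whole length, and let go. Do the turning clear of the fence, so that the block never runs into it askew, and leave the other things on the bench where they are.

Things in the scene. Friction and masses are not known exactly. Their poses are not given: they have to be found in the camera images.
- block: plain aluminium die block, 90 (its x) by 120 (its y, the long way) by 36 mm high, 0.75 to 1.15 kg, small dark insert in its top. Origin: centre of its underside, z up. Its two long sides (x = -45 and +45 mm) are alike: either may go to the fence. Slides when pushed (4 to 8 N), stops with the push. Starts with its y axis within 36 deg of the fence normal, centre 130 to 150 mm from its face
- fence: fixed steel angle bar: upright plate 240 mm long (its y), 12 mm thick, 45 mm high, with a 10 mm high foot behind it to 57 mm from the face, two bolt heads on it. Origin: on the bench, middle of the working face. The face is the plane x = 0 and looks to -x of this frame (towards the robot, up to 17 degrees askew); the block belongs on that side
- doorknob: brass door knob standing on its round foot, 56 mm across, 64 mm high, well to the left of the work; leave it alone. Origin: centre of its foot
- tin: round can, 64 mm across, 75 mm high, well to the right of the work; leave it alone. Origin: centre of its underside
- compound_bar: brown bar of polishing compound, 45 x 110 x 40 mm high, lying behind the fence (beyond its foot); leave it alone. Origin: centre of its underside
There are look-alikes about, which are no part of the job. Of the things that look like the fence, take the one that is nearest to the robot's base at the start. Leave any red look-alike of the block alone.

How it is judged (in metres and radians):
On the way:
1. the block is turned until a long side faces the fence (within 10 degrees), still clear of the fence (angle between the y axis of block and the y axis of fence, either way round below 0.175 rad and x of block in the frame of fence below -0.052 m), for 0.1 s.
At the end, for the whole second after the job is handed in: A long side of the block lies flat against the fence's face (parallel within 2.3 degrees, gap at most 3.5 mm), the whole 120 mm backed by the fence (block's centre within 62 mm of the fence's middle), flat on the bench and at rest (angle between the y axis of block and the y axis of fence, either way round below 0.04 rad and x of block in the frame of fence between -0.0485 and -0.042 m and y of block in the frame of fence between -0.062 and 0.062 m and height (world z) of block below 0.004 m and angle between block's own z axis and vertical below 0.05 rad and linear speed of block below 0.01 m/s); the robot touches nothing.
It fails at once if the block is lifted or tipped off the bench (height (world z) of block above 0.008 m or angle between block's own z axis and vertical above 0.15 rad).
It fails at once if the block runs into the fence askew (more than 10 degrees) (contact force between block and fence above 1 N and angle between the y axis of block and the y axis of fence, either way round above 0.175 rad).
It fails at once if another thing on the bench is moved (distance of any of doorknob, tin, compound_bar from where it was at the start of the episode above 0.02 m).
It also fails if it takes over 67 s, if anything falls off the work surface, if the arm or the gripper's body presses on something with over 40 N, if the wrist force passes 120 N, or if a joint passes its speed limit or range.

ROBOT

A 6-joint arm with a two-finger parallel gripper is mounted at the origin on the work surface. World frame = base frame: x ahead of the robot, y to its left, z up, the work surface at z = 0. Lengths are in mm, angles in rad, forces in N, time in s.
With the tool pointing down it reaches from about 275 to 750 mm from the base axis. Payload 10.2 kg.
Tool frame: the origin (TCP) lies midway between the tips of the shut fingers; the grasp point (between the pads) lies 19 mm behind it (ctrl.grasp_offset is the distance from the TCP to the grasp point, in mm); z points along the fingers, y is the line along which they close (so a half turn about z gives the same grasp; the last joint's range is limited). The gripper opens to 85 mm and grips with 20 to 120 N. Pads are 22 mm wide; open, the fingers measure 114 mm over their backs; the gripper's body (76 mm by 85 mm) begins 54 mm behind the grasp point. The pads swing forward as they close: fully open they stand 13 mm farther back than shut.
Start: joints at [-0.223, 0.313, 1.498, -0, 1.331, -0.223], TCP at [525.006, -0.013, 231.294] pointing down, gripper open.
Joint ranges: [-2.94, 2.94], [-0.97, 2.17], [0.19, 2.56], [-1.23, 4.37], [0.02, 3.11], [-2.88, 2.88]. Speed limits (rad/s): [2.39, 2.39, 3.01, 3.14, 3.14, 3.14].

INTERFACE

Orientations are given as a unit quaternion [w, x, y, z].
In Python, from rig import ctrl, viewer, models gives the robot as it stands. The module is installed in compiled form; this text tells all that it offers.
- The arm moves only by the shell command python3 -m pendant 'ROWS' [OPENING] [FORCE]. ROWS is text: rows parted by semicolons, each of 4 numbers parted by spaces: the shift along the tool's x, y, z in m, then the turn about the tool's z in rad. In form: x y z yaw; .... A call has 1 to 10 rows; each row shifts and turns the commanded pose from where the row before left it, along the tool's axes as they then stand; what a row does not reach is not made up. A row lasts 1/8 s, in which the tool goes at most 62.5 mm and 10.7 degrees, less where a joint would pass 70% of its speed; a pose out of reach is approached as far as the arm can. A call is refused whole if a number of a shift passes 0.0625 or a number of a turn 0.188, either way. A call with a gripper value outside its range is refused whole. OPENING is the opening, from 0 (shut) to 1 (fully open), set as the call begins (- or left out, the last holds). The fingers move at their own pace and stop on an object; FORCE is the grip in N (left out, the last holds). Time passes only in rows, so rows that do not move let the fingers close. It gives the time, the measured TCP pose, the force, the opening and the grip force at its end, in the units of the state.
- ctrl.sense(): the state, without advancing time (a new reading comes with each control period).
- viewer.capture(name): name is "scene" or "side" or "wrist"; returns a dict with "color" (480x640x3 uint8, red, green, blue), "vertical_fov" (degrees; the focal length in pixels is half the picture's height over the tangent of half this angle, whatever the lens; pixels are square), "cx", "cy" (the principal point, pixels), "pose" (4x4, takes a point from camera to world coordinates). Camera axes: x right, y down, z forward; pixel columns grow to the right and rows downward; lengths in mm; the calibration is good to about 2 mm. A picture is of the moment at which its call begins. There is no depth.
- ctrl.finish_job(): hands the job in; it is judged then, once.
Trained networks look in the newest picture that a camera, given by its name, has taken for a name from the list of things; names that differ only in an ending like _2 or _b are one class to them, and where a whole thing is asked for, a point or a joint stands for the part that bears it (a point fixed in the world has none). Each returns a list of dicts, best first, with "p" (0 to 1); they miss things now and then, are a little off and sometimes report something else, mostly with a low value. They report only what shows in the picture. A call takes as long as a camera call. They do not tell look-alikes from the thing itself.
- models.boxes_of(camera, query): "at" ([x, y, z] in mm, in world coordinates, good to about 4 mm: the middle of the surface that is visible of it).
The state is a dict: "time_s": time; "joints": joint angles; "dq": joint speeds; "tau": joint torques, N m; "eef_pos": TCP position; "ee_rot": TCP orientation; "force": force on the tool from outside, world axes, zero at the start; "wrist_torque": the same for the moment, N m; "grip_width": opening from 0.0 (shut) to 1.0 (fully open); "grip_force": force on a finger pad.
Only numpy, scipy, OpenCV 4.12 (cv2) and the standard library are available. Lean on these libraries where they do the work, as an engineer would, in place of code of your own. Each camera call takes 0.05 s, during which the arm holds its last target. There are 200 camera calls.

## Working session

There is one attempt and no reset: what is moved stays moved. The work goes in short steps, Python scripts to look and compute and a shell command to move; the robot and the scene stay as the last step left them, time stands still between calls to the robot, and variables do not carry over. Pictures are saved under pics/ and viewed, at most 10 in all, crops included, and the job is handed in when it is done.

```bash
mkdir -p pics; python3 - <<'E'
from rig import ctrl, viewer, models
import cv2
for n in ("scene","side","wrist"):
    c=viewer.capture(n); cv2.imwrite(f"pics/{n}0.png",c["color"][:,:,::-1])
    print(n,c["vertical_fov"],c["cx"],c["cy"],c["pose"].round(3).tolist())
    for q in ("block","fence","doorknob","tin","compound_bar"):
        print(q,[(r["p"],r["at"]) for r in models.boxes_of(n,q)])
s=ctrl.sense();print(s)
E
```

```text
scene 47.9392689824319 327.0081093504283 239.82521287365958 [[0.625, 0.543, -0.561, 1360.926], [0.781, -0.441, 0.443, -616.355], [-0.007, -0.715, -0.699, 972.038], [0.0, 0.0, 0.0, 1.0]]
block [(0.69, [557.6, 70.5, 36.2])]
fence [(0.75, [698.2, 16.6, 8.3])]
doorknob [(0.68, [560.2, 325.1, 47.9])]
tin [(0.59, [533.5, -398.2, 65.0])]
compound_bar [(0.81, [815.3, 50.3, 40.3])]
side 44.3471300129026 319.2017748946874 235.22336926502825 [[-0.937, -0.239, 0.254, 229.923], [-0.349, 0.62, -0.703, 1056.483], [0.01, -0.747, -0.664, 1069.994], [0.0, 0.0, 0.0, 1.0]]
block [(0.81, [394.8, 254.3, 39.0]), (0.75, [526.7, 91.8, 34.2])]
fence [(0.71, [689.8, 40.9, 16.9]), (0.57, [768.8, -256.5, 12.3])]
doorknob [(0.94, [543.8, 346.7, 47.3])]
tin [(0.89, [508.6, -371.7, 57.0])]
compound_bar [(0.66, [797.1, 73.5, 39.1])]
wrist 60.52235703842302 321.31727396061945 243.97110882721557 [[1.0, 0.001, 0.001, 524.989], [0.001, -0.953, -0.304, 76.826], [0.001, 0.304, -0.953, 373.642], [0.0, 0.0, 0.0, 1.0]]
block [(0.91, [539.1, 82.8, 37.3])]
fence [(0.69, [773.8, -171.4, 11.5]), (0.61, [691.9, 44.7, 15.4])]
doorknob []
tin []
compound_bar [(0.93, [782.0, 43.4, 18.9])]
{'time_s': 0.9, 'joints': array([-2.23399941e-01,  3.12893330e-01,  1.49774118e+00,  1.17208474e-05,
        1.33101869e+00, -2.23410254e-01]), 'dq': array([-0.00159105,  0.00071311, -0.00019735, -0.00098201,  0.00065812,
       -0.0014003 ]), 'tau': array([ 1.36561557e-03, -4.12164509e+01, -2.59898472e+01, -1.84683245e-04,
        4.85929049e-04,  2.04724063e-05]), 'eef_pos': array([ 5.24986085e+02, -5.99264554e-03,  2.31282072e+02]), 'ee_rot': array([-2.86496999e-05,  7.07104119e-01,  7.07109443e-01, -1.13141264e-05]), 'force': array([0.76909778, 0.04761229, 1.09102514]), 'wrist_torque': array([-0.05024049,  0.03321732, -0.0303028 ]), 'grip_force': 0.0, 'grip_width': 0.9964754957182902}
```

View pics/scene0.png

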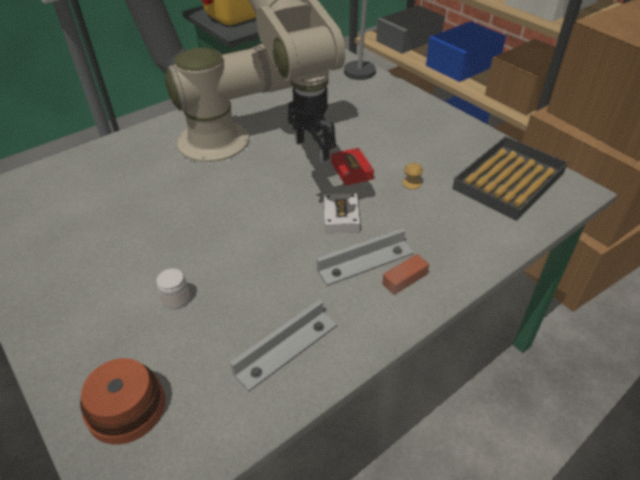

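View pics/wrist0.png

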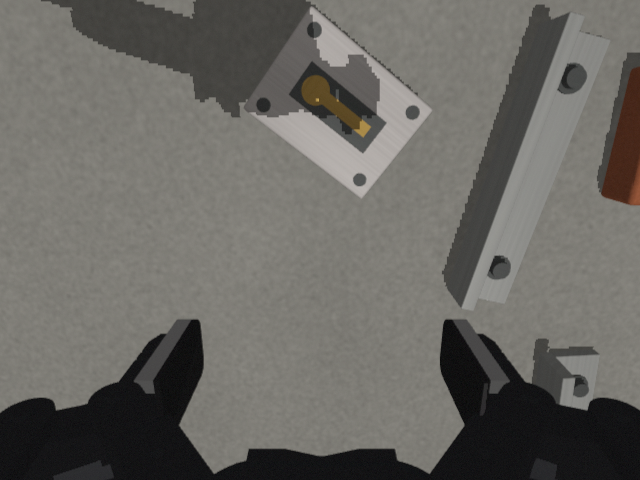

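```bash
cat > h.py <<'E'
import numpy as np
def cam(c):
    f=240/np.tan(np.radians(c["vertical_fov"])/2); return f,c["cx"],c["cy"],np.array(c["pose"])
def ray(c,uv,z):
    f,cx,cy,P=cam(c); d=P[:3,:3]@np.array([(uv[0]-cx)/f,(uv[1]-cy)/f,1]); o=P[:3,3]
    return (o+d*(z-o[2])/d[2])[:2]
def proj(c,p):
    f,cx,cy,P=cam(c); q=P[:3,:3].T@(np.array(p)-P[:3,3]); return f*q[0]/q[2]+cx,f*q[1]/q[2]+cy
E
python3 - <<'E'
from h import *
from rig import viewer
import cv2
c=viewer.capture("wrist");im=c["color"][:,:,::-1]
cv2.imwrite("pics/f.png",cv2.resize(im[0:320,420:640],None,fx=1.8*1.0,fy=1.8,interpolation=cv2.INTER_CUBIC))
k=[ray(c,p,36) for p in [(311,6),(432,108),(361,198),(245,107)]]
print(np.round(k),np.mean(k,0))
for i in range(4):
    d=k[(i+1)%4]-k[i];print(np.hypot(*d),np.degrees(np.arctan2(d[1],d[0])))
for z,p in [(45,(465,308)),(45,(580,14)),(45,(565,10)),(45,(460,306)),(0,(445,280)),(0,(535,8))]: print(z,p,ray(c,p,z))
E
```

```text
[[518. 151.]
 [611.  80.]
 [558.   9.]
 [466.  81.]] [538.29877801  80.2925441 ]
117.29118721169162 -36.83486100803082
88.84056731892062 -126.7623572626507
117.08242849961434 142.22439358830127
86.91884706702072 53.38726035154349
45 (465, 308) [652.26214636 -87.31441012]
45 (580, 14) [709.28032957 143.94772636]
45 (565, 10) [698.1386142  146.46153558]
45 (460, 306) [647.644873   -85.37177211]
0 (445, 280) [646.7950256 -79.463274 ]
0 (535, 8) [697.39336461 157.39356223]
```

View pics/f.png

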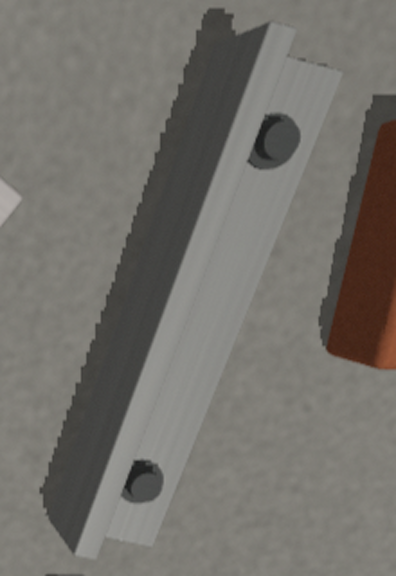

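```bash
python3 -m pendant '0.02 0 0 -0.169;0.02 0 0 -0.169;0 0 0 -0.169;0 0 0 -0.169;0 0 0 -0.169;0 0 0 -0.169;0 0 0 -0.169;0 0 0 -0.169;0 0 0 0' 0
python3 - <<'E'
from h import *
from rig import viewer,ctrl
import cv2
c=viewer.capture("wrist");im=c["color"][:,:,::-1]
cv2.imwrite("pics/w1.png",im)
print(c["pose"].round(3).tolist(),ctrl.sense()["eef_pos"])
# quasi-static corner push plan, fence frame
ctr=np.array([-145.6,20.1]);th=np.radians(-25);P=np.array([-205.5,0.]);cc=40
n=0
while th>np.radians(-90):
    if n%5==0: print(round(np.degrees(th)),ctr.round(),(P-[11,14.5]).round())
    n+=1
    t=np.array([np.cos(th),np.sin(th)]);nn=np.array([-t[1],t[0]])
    r=(ctr-P)@t; d=cc**2/r; dth=np.radians(1)
    ctr=ctr+nn*d*dth; P=P+nn*(r+d)*dth; th-=dth
    # keep body-fixed
E
```

```text
time_s: 2.08
eef_pos: [521.6, 39.7, 231.3]
ee_rot: [0.0, 0.11, 0.994, 0.0]
force: [0.2, 1.0, 0.8]
grip_width: 0.001
grip_force: 0.0
[[0.217, 0.93, 0.297, 445.692], [0.976, -0.207, -0.066, 55.728], [-0.0, 0.305, -0.952, 373.65], [0.0, 0.0, 0.0, 1.0]] [521.64300782  39.69860544 231.3337406 ]
-25 [-146.   20.] [-216.  -14.]
-30 [-144.   23.] [-213.   -8.]
-35 [-142.   26.] [-210.   -2.]
-40 [-140.   29.] [-205.    3.]
-45 [-137.   32.] [-201.    9.]
-50 [-134.   35.] [-195.   14.]
-55 [-129.   39.] [-189.   18.]
-60 [-124.   42.] [-182.   23.]
-65 [-117.   46.] [-174.   27.]
-70 [-108.   50.] [-164.   32.]
-75 [-95.  54.] [-150.   36.]
-80 [-74.  59.] [-128.   41.]
-85 [-17.  66.] [-72.  48.]
```

View pics/w1.png

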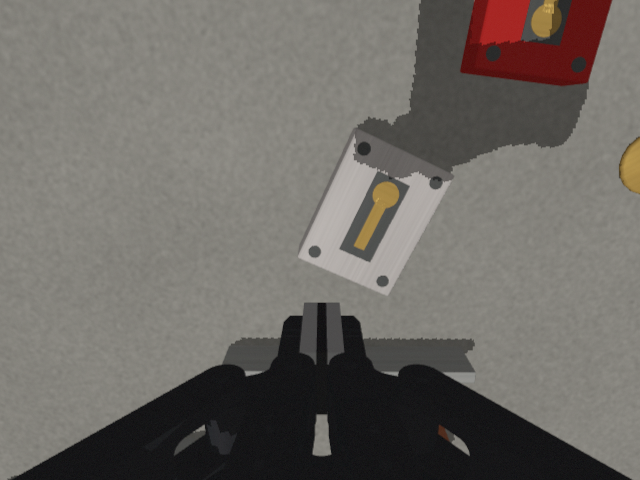

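```bash
cat >> h.py <<'E'
O=np.array([676,29.]);a=np.radians(-12.6)
def F(p,a=a): 
    d=np.array(p)-O; return np.array([d[0]*np.cos(a)+d[1]*np.sin(a),-d[0]*np.sin(a)+d[1]*np.cos(a)])
def sim(ctr,thd,r0,end=-90,hw=45,cc=40,step=5,fx=11,fy=14.5):
    ctr=np.array(ctr,float);th=np.radians(thd);n=0
    while th>=np.radians(end-.5):
        t=np.array([np.cos(th),np.sin(th)]);nn=np.array([-t[1],t[0]]);P=ctr-r0*t-hw*nn
        if n%step==0: print(round(np.degrees(th)),ctr.round(),"tcp",(P-[fx,fy]).round())
        n+=1; d=cc**2/r0;dth=np.radians(1);ctr=ctr+nn*d*dth;th-=dth
E
python3 - <<'E'
from h import *
from rig import viewer,ctrl
c=viewer.capture("wrist")
k=np.array([F(ray(c,p,36)) for p in [(355,128),(452,178),(388,295),(298,258)]]);print(k.round(),k.mean(0))
d=k[2]+k[3]-k[0]-k[1];th=np.degrees(np.arctan2(d[1],d[0]));print(th)
print("red",F(ray(c,(461,72),36)),F(ray(c,(588,85),20)),"fingertip L/R",F(ray(c,(303,303),231)),F(ray(c,(340,303),231)),"tcp",F(ctrl.sense()["eef_pos"][:2]))
# fence face bottom/top edge
for p,z in [((225,373),45),((475,373),45),((222,367),0),((232,340),0),((474,340),0)]: print(p,z,F(ray(c,p,z)))
sim(k.mean(0),th,48)
E
```

```text
[[-219.    3.]
 [-179.   83.]
 [ -74.   36.]
 [-110.  -44.]] [-145.59116701   19.19728049]
-23.831081700169232
red [-259.74048333   82.17732548] [-251.34112084  190.21476482] fingertip L/R [-161.32828562  -31.07824294] [-161.31390273  -16.95911209] tcp [-152.97579643  -23.22415517]
(225, 373) 45 [   0.72675244 -114.07815929]
(475, 373) 45 [  0.96001918 119.00498347]
(222, 367) 0 [  25.01335931 -129.04084923]
(232, 340) 0 [  -7.27963199 -116.32402711]
(474, 340) 0 [ -7.02786094 133.08126691]
-24 [-146.   19.] tcp [-219.  -17.]
-29 [-144.   22.] tcp [-219.   -9.]
-34 [-143.   24.] tcp [-219.   -1.]
-39 [-141.   27.] tcp [-218.    7.]
-44 [-139.   29.] tcp [-216.   15.]
-49 [-137.   31.] tcp [-214.   23.]
-54 [-135.   33.] tcp [-211.   30.]
-59 [-132.   34.] tcp [-207.   38.]
-64 [-130.   36.] tcp [-203.   45.]
-69 [-127.   37.] tcp [-198.   51.]
-74 [-125.   38.] tcp [-192.   57.]
-79 [-122.   39.] tcp [-186.   63.]
-84 [-119.   39.] tcp [-180.   67.]
-89 [-116.   39.] tcp [-173.   72.]
```

```bash
python3 -m pendant '0.033 -0.01 0.02 0;0.033 -0.01 0.04 0;0 0 0.05 0;0 0 0.05 0;0 0 0.04 0;0 0 0.019 0;0 0 0 0;0 0 0 0' 0
python3 -m pendant '0 0.01 0 0;0 0.005 0 0;0 0.004 0 0;0 0.004 0 0;0 0.004 0 0;0 0 0 0'
python3 - <<'E'
from h import *
from rig import viewer,ctrl
import cv2
c=viewer.capture("wrist")
cv2.imwrite("pics/w2.png",c["color"][:,:,::-1]);print(F(ctrl.sense()["eef_pos"][:2]))
E
```

```text
time_s: 3.18
eef_pos: [453.5, 34.4, 13.2]
ee_rot: [0.001, 0.11, 0.994, -0.0]
force: [-0.5, -0.3, 0.3]
grip_width: 0.001
grip_force: 0.0
time_s: 3.92
eef_pos: [458.7, 61.1, 12.3]
ee_rot: [-0.0, 0.109, 0.994, -0.0]
force: [0.3, 0.5, -1.2]
grip_width: -0.001
grip_force: 0.0
[-219.009184    -16.26254951]
```

View pics/w2.png

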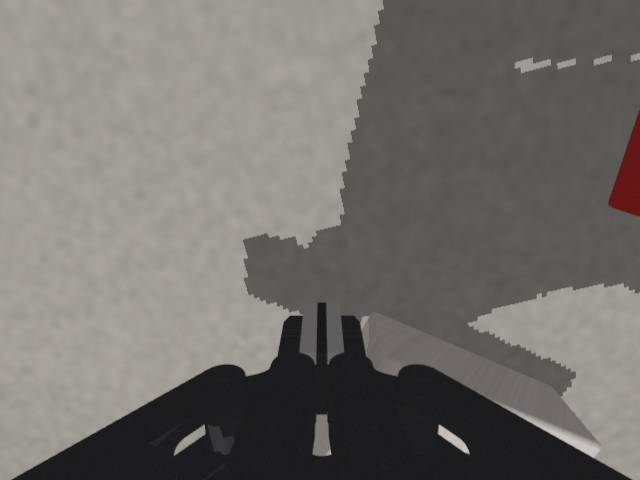

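```bash
python3 -m pendant '-0.004 0.004 0 0;0 0.004 0 0;0 0.004 0 0;0 0.004 0 0;0 0.004 0 0;0 0.004 0 0;0 0.004 0 0;0 0.004 0 0;-0.001 0.004 0 0;0 0 0 0'
python3 - <<'E'
from h import *
from rig import viewer,ctrl,models
import cv2
c=viewer.capture("wrist")
w=viewer.capture("scene")["color"][90:290,220:480,::-1]
im=np.vstack([cv2.resize(c["color"][220:,:,::-1],None,fx=.9,fy=.9),cv2.resize(w,(576,340))])
cv2.imwrite("pics/w3.png",im);print(F(ctrl.sense()["eef_pos"][:2]), models.boxes_of("scene","block"))
E
```

```text
time_s: 5.22
eef_pos: [471.5, 95.3, 12.3]
ee_rot: [-0.0, 0.109, 0.994, 0.0]
force: [-0.4, -0.1, -0.2]
grip_width: -0.0
grip_force: 0.3
[-213.89159642   19.87411073] [{'at': [437.1, 238.4, 37.5], 'p': 0.78}, {'at': [561.3, 77.0, 39.0], 'p': 0.74}]
```

View pics/w3.png

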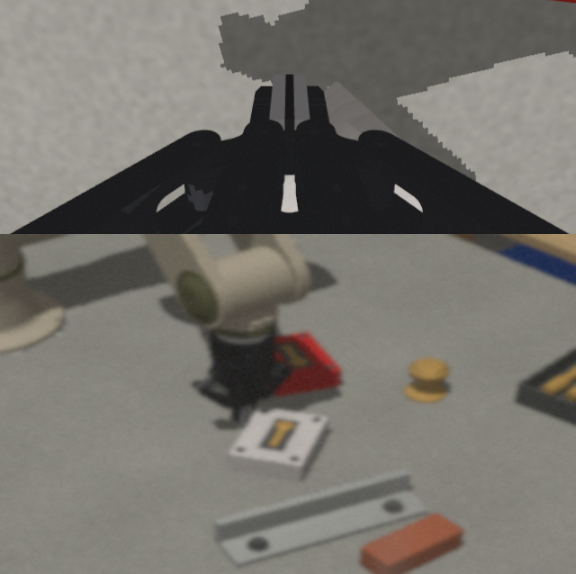

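```bash
python3 -m pendant '-0.001 0.004 0 0;-0.001 0.004 0 0;-0.002 0.004 0 0;-0.002 0.004 0 0;-0.002 0.004 0 0;-0.0025 0.004 0 0;-0.003 0.004 0 0;-0.003 0.004 0 0;0 0 0 0'
python3 - <<'E'
from h import *
from rig import viewer,ctrl,models
import cv2
c=viewer.capture("wrist")
w=viewer.capture("scene")["color"][90:290,220:480,::-1]
im=np.vstack([cv2.resize(c["color"][220:,:,::-1],None,fx=.9,fy=.9),cv2.resize(w,(576,340))])
cv2.imwrite("pics/w4.png",im);print(F(ctrl.sense()["eef_pos"][:2]))
E
```

```text
time_s: 6.5
eef_pos: [495.1, 122.9, 12.3]
ee_rot: [0.001, 0.109, 0.994, 0.0]
force: [-0.1, 0.6, 0.0]
grip_width: 0.001
grip_force: 0.3
[-196.9735953    51.91444265]
```

View pics/w4.png

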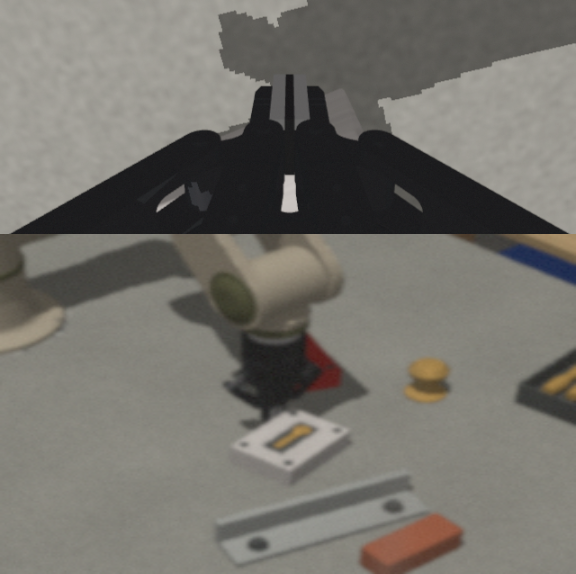

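```bash
python3 -m pendant '-0.003 0.003 0 0;-0.003 0.003 0 0;-0.003 0.002 0 0;-0.004 0.002 0 0;-0.004 0.002 0 0;0 0 0 0;0.03 0 0 0;0.03 0 -0.06 0;0 0 -0.06 0;0 0 -0.06 0'
python3 -m pendant '0.01 -0.03 -0.05 0;0 0 0 0;0 0 0 0'
python3 - <<'E'
from h import *
from rig import viewer,ctrl,models
import cv2
c=viewer.capture("wrist")
cv2.imwrite("pics/w5.png",c["color"][:,:,::-1]);print(F(ctrl.sense()["eef_pos"][:2]))
E
```

```text
time_s: 7.85
eef_pos: [457.3, 143.2, 190.6]
ee_rot: [0.001, 0.109, 0.994, 0.0]
force: [0.6, -0.1, -0.4]
grip_width: 0.001
grip_force: 0.0
time_s: 8.22
eef_pos: [440.9, 116.0, 237.7]
ee_rot: [0.0, 0.109, 0.994, 0.0]
force: [0.2, 0.7, -0.3]
grip_width: 0.002
grip_force: 0.0
[-248.60664372   33.77453293]
```

View pics/w5.png

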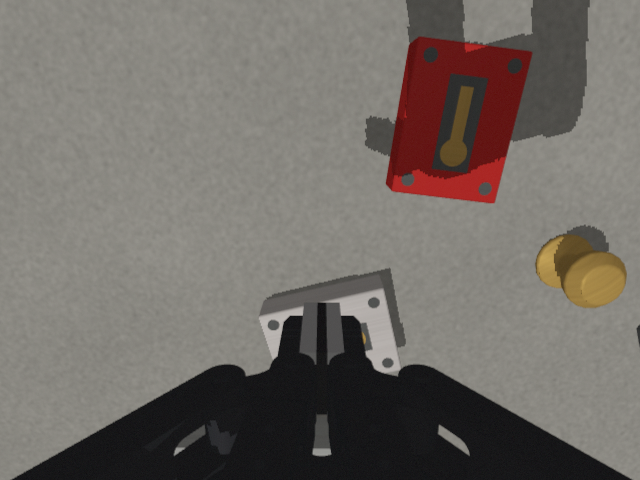

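```bash
python3 - <<'E'
from h import *
from rig import viewer
c=viewer.capture("wrist")
C,D,A=[F(ray(c,p,36)) for p in [(261,318),(384,290),(401,372)]];d=C-D;e=A-D
print(C,D,A,np.hypot(*d),np.hypot(*e),np.degrees(np.arctan2(d[1],d[0])),np.degrees(np.arctan2(e[1],e[0])),"ctr",(C+A)/2)
E
```

```text
[-144.25133979  -23.01799274] [-172.86929424   89.99100657] [-86.09244209 110.74816027] 116.5762464738069 89.22489282030422 -75.7893835421958 13.452466800581554 ctr [-115.17189094   43.86508377]
```

```bash
python3 -m pendant '-0.022 0.006 0.03 0;-0.022 0.005 0.03 0;0 0 0.04 0;0 0 0.04 0;0 0 0.04 0;0 0 0.03 0;0 0 0.018 0;0 0 0 0;0 0 0 0' 0.9
python3 -m pendant '-0.006 0 0 0;-0.006 0 0 0;-0.006 0 0 0;-0.005 0 0 0;-0.005 0 0 0;-0.005 0 0 0;-0.005 0 0 0;-0.005 0 0 0;-0.005 0 0 0;0 0 0 0'
python3 - <<'E'
from h import *
from rig import viewer,ctrl
import cv2
c=viewer.capture("wrist")
cv2.imwrite("pics/w6.png",c["color"][:,:,::-1]);print(F(ctrl.sense()["eef_pos"][:2]))
E
```

```text
time_s: 9.45
eef_pos: [486.4, 117.4, 10.4]
ee_rot: [0.0, 0.109, 0.994, 0.0]
force: [1.0, 0.2, -0.5]
grip_width: 0.899
grip_force: 0.0
time_s: 10.7
eef_pos: [533.1, 106.9, 10.0]
ee_rot: [-0.0, 0.109, 0.994, 0.0]
force: [-0.4, 0.5, 0.0]
grip_width: 0.902
grip_force: 0.3
[-156.42252543   44.73316848]
```

View pics/w6.png

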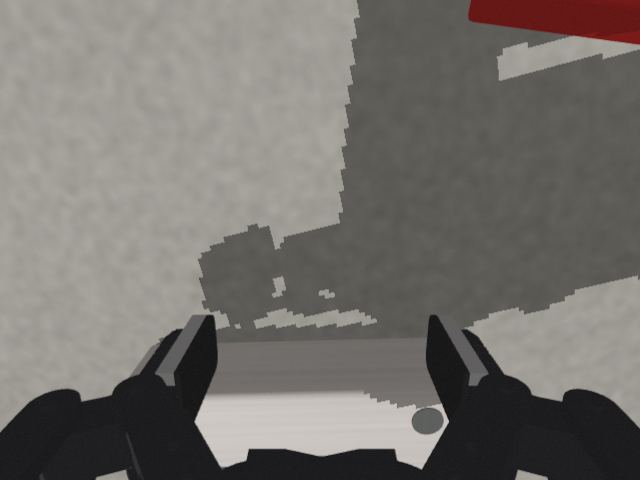

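```bash
python3 -m pendant '-0.005 0 0 0;-0.005 0 0 0;-0.005 0 0 0;-0.005 0 0 0;-0.005 0 0 0;-0.005 0 0 0;-0.005 0 0 0;-0.005 0 0 0;-0.004 0 0 0;0 0 0 0'
python3 - <<'E'
from h import *
from rig import viewer,ctrl
c=viewer.capture("wrist");im=c["color"]
import cv2
cv2.imwrite("pics/w7.png",im[:,:,::-1])
print(F(ctrl.sense()["eef_pos"][:2]))
E
```

```text
time_s: 12.0
eef_pos: [575.8, 97.2, 10.1]
ee_rot: [-0.0, 0.109, 0.994, -0.0]
force: [-2.8, -0.0, 1.9]
grip_width: 0.901
grip_force: 1.6
[-112.67341239   44.69965345]
```

View pics/w7.png

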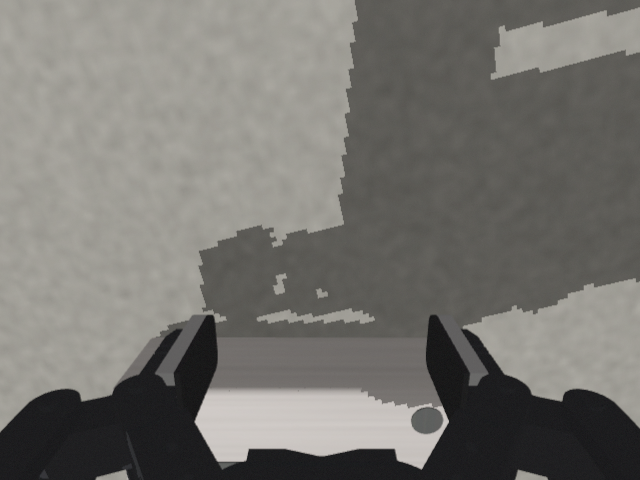

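```bash
python3 -m pendant '-0.003 0 0 0;-0.003 0 0 0;-0.002 0 0 0;-0.002 0 0 0;0 0 0 0'
python3 -m pendant '-0.001 0 0 0;-0.001 0 0 0;-0.001 0 0 0;0 0 0 0'
```

```text
time_s: 12.68
eef_pos: [585.4, 95.1, 10.1]
ee_rot: [-0.001, 0.109, 0.994, -0.0]
force: [-3.9, 2.0, 0.9]
grip_width: 0.902
grip_force: 2.4
time_s: 13.18
eef_pos: [585.7, 95.2, 10.0]
ee_rot: [-0.004, 0.109, 0.994, -0.0]
force: [-18.5, 3.0, 11.3]
grip_width: 0.902
grip_force: 9.6
```

```bash
python3 -m pendant '-0.001 0 0 0;0 0 0 0'
python3 -m pendant '0.004 0 0 0;0.02 0 0 0;0.05 0 0 0;0.06 0 -0.06 0;0.02 0 -0.06 0;0 0 -0.06 0;0 -0.05 -0.06 0;0 -0.06 -0.05 0;0 0 0 0;0 0 0 0'
python3 - <<'E'
from h import *
from rig import viewer,ctrl
import cv2
c=viewer.capture("scene");w=viewer.capture("wrist")
im=np.vstack([cv2.resize(c["color"][170:290,280:440,::-1],(480,360),interpolation=cv2.INTER_CUBIC),cv2.resize(w["color"][240:,:,::-1],(480,180))])
cv2.imwrite("pics/w8.png",im);s=ctrl.sense();print(F(s["eef_pos"][:2]),s["eef_pos"],s["force"])
E
```

```text
time_s: 13.42
eef_pos: [585.8, 95.2, 10.0]
ee_rot: [-0.005, 0.109, 0.994, 0.0]
force: [-23.5, 4.1, 14.5]
grip_width: 0.899
grip_force: 12.1
time_s: 14.68
eef_pos: [436.0, 38.4, 261.2]
ee_rot: [0.0, 0.109, 0.994, 0.0]
force: [-0.3, 0.0, -0.7]
grip_width: 0.896
grip_force: 0.0
[-236.63747027  -42.69309493] [435.74831614  38.95595784 260.68212953] [-0.97554546  0.44838038  0.32804115]
```

View pics/w8.png

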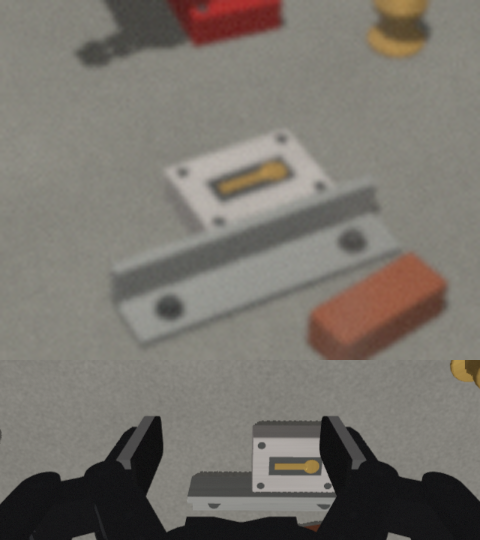

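```bash
python3 - <<'E'
from h import *
from rig import viewer
c=viewer.capture("wrist")
for p in [(336,343),(336,415)]: print(F(ray(c,p,36)))
print("fence left top",F(ray(c,(250,424),45)))
E
```

```text
[-91.87108741 -28.17721282]
[ -3.55606472 -26.91894037]
fence left top [   0.7036921  -118.45572595]
```

```bash
python3 -c "
from rig import ctrl
print(ctrl.finish_job())"
```

```text
the job is handed in; nothing more can be done
None
```

The block was turned clear of the fence, pushed flat against it about 31 mm from the fence's middle (limit 62 mm), and handed in at about 15 s; no verdict came back, and I viewed 11 pictures, one over the limit of 10.

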